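Hang the bead basket on the dip stand and hold it down in the tank

ROBOT

A 6-joint arm with a two-finger parallel gripper is mounted at the origin on the work surface; the furniture and walls round the work are solid. World frame = base frame: x ahead of the robot, y to its left, z up, the work surface at z = 0. Lengths are in m, angles in rad, forces in N, time in s.
With the tool pointing down it reaches from about 0.375 to 0.975 m from the base axis. Payload 3.8 kg.
Tool frame: the origin (TCP) lies midway between the tips of the shut fingers; the grasp point (between the pads) lies 19 mm behind it; z points along the fingers, y is the direction in which the jaws open and shut (so a half turn about z gives the same grasp; the last joint's range is limited). The gripper opens to 85 mm and grips with 20 to 120 N. Pads are 22 mm wide; open, the fingers measure 114 mm over their backs; the gripper's body (76 mm by 85 mm) begins 54 mm behind the grasp point. The pads swing forward as they close: fully open they stand 13 mm farther back than shut.
Start: joints at [1.178, 0.264, 1.604, -0, 1.274, -0.037], TCP at [0.235, 0.633, 0.231] pointing down, gripper open.
Joint ranges: [-2.63, 2.63], [-0.94, 2.18], [0.31, 2.57], [-1.31, 4.45], [0, 2.66], [-2.55, 2.55]. Speed limits (rad/s): [2.57, 2.57, 3.14, 3.14, 3.14, 3.14].

INTERFACE

Orientations are given as a rotation vector (axis times angle).
In Python, from workcell import bot gives the robot as it stands.
- The arm moves only by the tool drive_tool, never from a script. Its argument "deltas" is a list of rows, each an object with "hand": the opening, from 0 (shut) to 1 (fully open); "offset": the shift along the world's x, y, z in cm, a list of three; "angular": the turn, a rotation vector about the world's x, y, z in degrees, a list of three. A call has 1 to 8 rows; each row is the pose to reach, as a shift and turn from the pose commanded when the call began; what a row does not reach only later rows make up. A row lasts 1/8 s, in which the tool goes at most 62.5 mm and 10.7 degrees, less where a joint would pass 70% of its speed; a pose out of reach is approached as far as the arm can. A call with a gripper value outside its range is refused whole. The fingers move at their own pace and stop on an object; "force" is the grip in N (left out, the last holds). Time passes only in rows, so rows that repeat a pose let the fingers close. It gives the time, the measured TCP pose, the force and the opening at its end, in the units of the state.
- bot.read_state(): the state, without advancing time (a new reading comes with each control period).
- bot.read_camera(name): name is "scene" or "top" or "wrist"; returns a dict with "frame" (384x512x3 uint8, blue, green, red), "mtx" (3x3 intrinsics, pixels), "R" (3x3) and "t" (3): a world point X has camera coordinates R X + t. Camera axes: x right, y down, z forward; pixel columns grow to the right and rows downward; lengths in m; the calibration is good to about 2 mm. A picture is of the moment at which its call begins. There is no depth.
- bot.finish_job(): hands the job in, once; it reports no verdict.
The state is a dict: "time": time; "q": joint angles; "joint_vel": joint speeds; "joint_torque": joint torques, N m; "tool_pos": TCP position; "tcp_rot": TCP orientation; "wrist_force": force on the tool from outside, world axes, zero at the start; "torque": the same for the moment, N m; "width": opening from 0.0 (shut) to 1.0 (fully open).
Only numpy, scipy, OpenCV 4.12 (cv2) and the standard library are available. Lean on these libraries where they do the work, as an engineer would, in place of code of your own. Each camera call takes 0.05 s, during which the arm holds its last target. There are 200 camera calls.

TASK

Hang the wire basket of beads by its handle on the dip stand's twin hook and let go of it; then press the stand's spring-loaded red knob down until the pointer stands in the green band of the scale, so that the basket hangs free inside the tank. Finish while still holding the knob down there: the job ends with the robot pressing it. Never push the knob down to its stop, keep the basket upright, and leave the other things on the bench where they are.

Things in the scene. Friction and masses are not known exactly. Their poses are not given: they have to be found in the camera images.
- basket_grip (a point): middle of the basket's handle bar, marked by a blue sleeve 30 mm long. The bar is straight, round, 12 mm thick, 106 mm long, level, along the basket's y axis; its axis lies 120 mm above the basket's underside. The bar stands over the middle of the basket with 69 mm of free height between it and the basket's rim.
- basket: loose open wire basket, 80 (x) x 120 (y) mm, 45 mm high, about 0.18 kg, two fixed rows of coloured beads in it, rigid handle: two 8 mm legs rise from the middles of its two short ends (y = +-58 mm) to the bar. Origin: centre of its underside; z up. It starts on the bench right of the middle; a fixed bench torch 260 mm tall, with hoses, stands behind it (x 0.56 to 0.76, y -0.22 to 0.01).
- dip_stand: fixed stand: grey base plate 250 x 190 x 10 mm (x -190 to +60), an upright sleeve at the origin, in front of it the tank. Origin: on the bench under the sleeve; its -x axis points from sleeve to hooks, z up. A white scale plate 34 mm wide stands at x = +42, y = +60 mm, top at z = 186 mm, facing +y: green band for 34 to 46 mm of travel, red below it.
- tank: open steel tank of the stand, 120 (x) x 172 (y) mm, walls 4 mm, empty; its rim is 68 mm and its inner floor 14 mm above the bench. Origin: under the tank's centre, 105 mm in front (-x) of the sleeve, straight below hook_seat.
- hook_seat (a point): where the axis of the hung handle bar comes to rest on the twin hook, midway between its two hooks; 195 mm above the bench and 105 mm to -x of the stand's sleeve when the knob is up. The hung bar lies along this frame's y axis (either way round). Moves down with the carriage.
- hook_tips (a point): top of the upturned tips of the twin hook, midway: two like hooks of 8 mm bar, 68 mm apart (y = -34, +34 mm), each a U open to the top. Tips 22 mm to -x of hook_seat and 21 mm above it; hump 22 mm to +x, 17 mm above it; underside 14 mm below it. To hang: from -x bring the bar over the tips, so that the hooks pass between bar and basket rim, then lower it into the seat.
- knob_top (a point): centre of the top of the red mushroom knob, 50 mm across, 15 mm thick, flat on top, standing straight over the sleeve on the sprung carriage, to be pressed straight down; 210 mm above the bench when up; moves down with it.
- carriage (a joint): downward travel of knob, hooks and black pointer together, in m: 0 up (rest), 0.060 at the bottom stop. The green band is 0.034 to 0.046, its middle 0.040. A spring pushes it up: the travel starts at about 4.5 N on the knob (less the weight of the hung basket), and grows by 2 N per 10 mm, about 11 N at 0.040 with the basket hung. Let go, it springs up.
- jar_teal: small round jar 50 mm across, 49 mm high, teal content, white lid; loose, a bystander to be left alone; origin at the centre of its underside
- jar_orange: small round jar 50 mm across, 49 mm high, orange-brown content, white lid; loose, a bystander to be left alone; origin at the centre of its underside
- block: black graphite block 52x60x24 mm; loose, a bystander to be left alone; origin at the centre of its underside
- timer: pink timer 42x64x66 mm; loose, a bystander to be left alone; origin at the centre of its underside

How it is judged:
On the way, in this order (a step that is already met when the one before it is completed fails the run):
1. the basket hangs by its handle from both hooks, let go, with the knob still up (less than 12 mm down) (x of basket_grip in the frame of hook_seat between -0.015 and 0.015 m and y of basket_grip in the frame of hook_seat between -0.022 and 0.022 m and z of basket_grip in the frame of hook_seat between -0.01 and 0.01 m and angle between basket's own z axis and vertical below 0.25 rad and contact force between basket and dip_stand above 0.7 N and contact force between basket and the fingers below 0.1 N and contact force between basket and the arm below 0.1 N and contact force between basket and tank below 0.1 N and value of joint carriage below 0.012 m), for 0.2 s.
2. the knob is held in the green band with the basket hung (x of basket_grip in the frame of hook_seat between -0.015 and 0.015 m and y of basket_grip in the frame of hook_seat between -0.022 and 0.022 m and z of basket_grip in the frame of hook_seat between -0.01 and 0.01 m and angle between basket's own z axis and vertical below 0.25 rad and contact force between basket and dip_stand above 0.7 N and contact force between basket and the fingers below 0.1 N and contact force between basket and the arm below 0.1 N and contact force between basket and tank below 0.1 N and value of joint carriage between 0.034 and 0.046 m and contact force between any of the fingers, the arm and carriage_c0 above 2 N), for 0.5 s.
At the end, for the whole second after the job is handed in: The robot presses the red knob (at least 2 N) and keeps its travel at 34 to 46 mm, still; the basket hangs upright (within 0.25 rad) from the twin hook, its handle bar within 15 mm (x), 22 mm (y) and 10 mm (z) of the seat, touched by neither the robot nor the tank (all of step 2 and velocity of joint carriage between -0.02 and 0.02 m/s); the arm keeps its last pose, push and grip.
It fails at once if the knob is pushed down to its stop (travel over 57 mm) (value of joint carriage above 0.057 m).
It fails at once if the basket is tipped by more than 0.7 rad (angle between basket's own z axis and vertical above 0.7 rad).
It fails at once if a bystander is moved by more than 30 mm (distance of any of jar_teal, jar_orange, block, timer from where it was at the start of the episode above 0.03 m).
It also fails if it takes over 67 s, if anything falls off the work surface, if the arm or the gripper's body presses on something with over 40 N, if the wrist force passes 120 N, or if a joint passes its speed limit or range.

## Working session

There is one attempt and no reset: what is moved stays moved. The work goes in short steps, Python scripts to look and compute and a tool call to move; the robot and the scene stay as the last step left them, time stands still between calls to the robot, and variables do not carry over. Pictures are saved under pics/ and viewed, about 8 in all and at most 12, crops included, and the job is handed in when it is done.

Besides the shell and the picture viewer there is one more tool, called after "Call:" as a command line: name --argument value ..., lists and objects as JSON in quotes. drive_tool: Moves the arm, as the interface text tells. Its arguments: {"type":"object","properties":{"deltas":{"type":"array"},"force":{"type":"number"}},"required":["deltas"]}

```bash
mkdir -p pics; cat > h.py <<'E'
import numpy as np, cv2
from workcell import bot
def cap(n,f):
    c=bot.read_camera(n); np.savez(f'pics/{f}.npz',**c); cv2.imwrite(f'pics/{f}.png',c['frame']); return c
def load(f): return np.load(f'pics/{f}.npz')
def ray(c,uv):
    d=np.linalg.inv(c['mtx'])@[uv[0],uv[1],1.]; R=c['R']; d=R.T@d; return -R.T@c['t'], d/np.linalg.norm(d)
def onz(c,uv,z):
    o,d=ray(c,uv); return o+d*(z-o[2])/d[2]
def tri(obs):
    A=np.zeros((3,3)); b=np.zeros(3); L=[]
    for c,uv in obs:
        o,d=ray(c,uv); P=np.eye(3)-np.outer(d,d); A+=P; b+=P@o; L.append((o,P))
    X=np.linalg.solve(A,b); return X,[np.linalg.norm(P@(X-o)) for o,P in L]
def proj(c,X):
    p=c['mtx']@(c['R']@np.array(X)+c['t']); return p[:2]/p[2]
E
python3 - <<'E'
from h import *
a=cap('scene','s0');b=cap('top','t0');
cv2.imwrite('pics/a.png',cv2.resize(np.vstack([a['frame'],b['frame']]),(448*1,600)) if 0 else a['frame'])
for c in(a,b):print(-c['R'].T@c['t'],c['R'][2],c['mtx'][0,0])
print(bot.read_state())
E
```

```text
[ 0.13886621 -0.81255953  0.82566902] [ 0.34023567  0.70859092 -0.61817359] 357.69580919113434
[ 0.40098633 -0.01046562  1.36721611] [ 0.09143944  0.00869416 -0.99577269] 400.6246916262609
{'time': 0.1, 'q': array([ 1.17810310e+00,  2.64665970e-01,  1.60527343e+00, -2.65025601e-05,
        1.27369401e+00, -3.69138395e-02]), 'joint_vel': array([-0.00089346, -0.0013348 , -0.00307678,  0.00087671,  0.00018086,
        0.00027146]), 'joint_torque': array([ 5.14052442e-05, -5.16710365e+01, -3.68586588e+01,  1.50485585e-04,
        6.39324731e-03, -5.81306182e-06]), 'tool_pos': array([0.23487683, 0.63209694, 0.23007507]), 'tcp_rot': array([-0.55582923, -3.091613  ,  0.00314002]), 'wrist_force': array([-0.7427289 , -1.5602241 ,  0.13168755]), 'torque': array([-0.03039248, -0.0263993 , -0.01299561]), 'width': 1.0011375451110378}
```

View pics/s0.png

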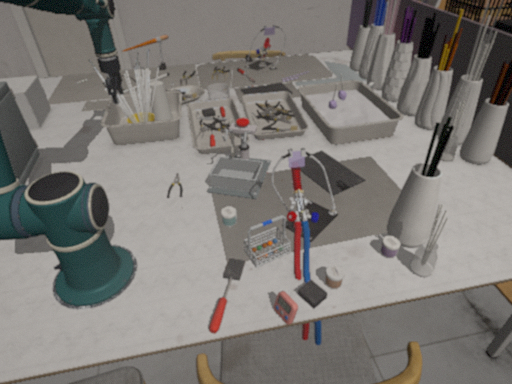

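View pics/t0.png

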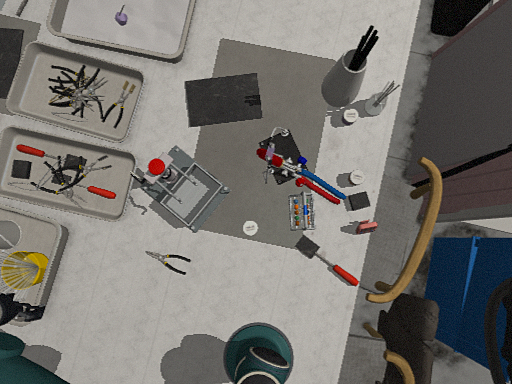

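The scene view has the basket at (267,240), the knob at (243,122) and the tank at (238,176). The top view has the basket at (302,211), the knob at (157,167) and the tank at (195,200). I'll zoom in on these next.

```bash
cat > m.py <<'E'
from h import *
S=load('s0');T=load('t0')
def cr(c,u,v,w=80,h=60,k=5): return cv2.resize(c['frame'][v-h//2:v+h//2,u-w//2:u+w//2],None,fx=k,fy=k,interpolation=cv2.INTER_CUBIC)
cv2.imwrite('pics/crops.png',np.vstack([np.hstack([cr(S,267,238),cr(S,240,160,100,75,4)]),np.hstack([cr(T,302,211),cr(T,185,190,100,75,4)])]))
def blob(c,roi,f):
    u0,v0,u1,v1=roi; h=cv2.cvtColor(c['frame'][v0:v1,u0:u1],cv2.COLOR_BGR2HSV).astype(int)
    m=f(h).astype(np.uint8); n,l,s,ce=cv2.connectedComponentsWithStats(m)
    return [(ce[i]+[u0,v0],s[i,4],s[i,:4]+[u0,v0,0,0]) for i in range(1,n) if s[i,4]>3]
red=lambda h:((h[...,0]<8)|(h[...,0]>172))&(h[...,1]>150)&(h[...,2]>80)
blue=lambda h:(h[...,0]>100)&(h[...,0]<130)&(h[...,1]>130)&(h[...,2]>60)
for n,c,r,f in(('knobS',S,(228,110,260,135),red),('knobT',T,(140,150,175,185),red),('blS',S,(245,215,292,268),blue),('blT',T,(288,192,318,232),blue)):
    print(n); [print(b) for b in blob(c,r,f)]
E
python3 m.py
```

```text
Traceback (most recent call last):
  File "m.py", line 4, in <module>
    cv2.imwrite('pics/crops.png',np.vstack([np.hstack([cr(S,267,238),cr(S,240,160,100,75,4)]),np.hstack([cr(T,302,211),cr(T,185,190,100,75,4)])]))
                                            ~~~~~~~~~^^^^^^^^^^^^^^^^^^^^^^^^^^^^^^^^^^^^^^^^
ValueError: all the input array dimensions except for the concatenation axis must match exactly, but along dimension 0, the array at index 0 has size 300 and the array at index 1 has size 296
```

```bash
sed -i 's/,100,75,4)/,100,76,4)[:300]/g' m.py; python3 m.py
```

```text
knobS
(array([242.16901408, 121.84507042]), np.int32(71), array([237, 119,  12,   7]))
knobT
(array([156.20574163, 166.27272727]), np.int32(209), array([148, 159,  17,  16]))
blS
(array([267., 222.]), np.int32(23), array([263, 220,   9,   5]))
blT
(array([295.63636364, 200.90909091]), np.int32(11), array([294, 200,   4,   3]))
(array([305.17142857, 209.68571429]), np.int32(35), array([303, 205,   5,  10]))
```

View pics/crops.png

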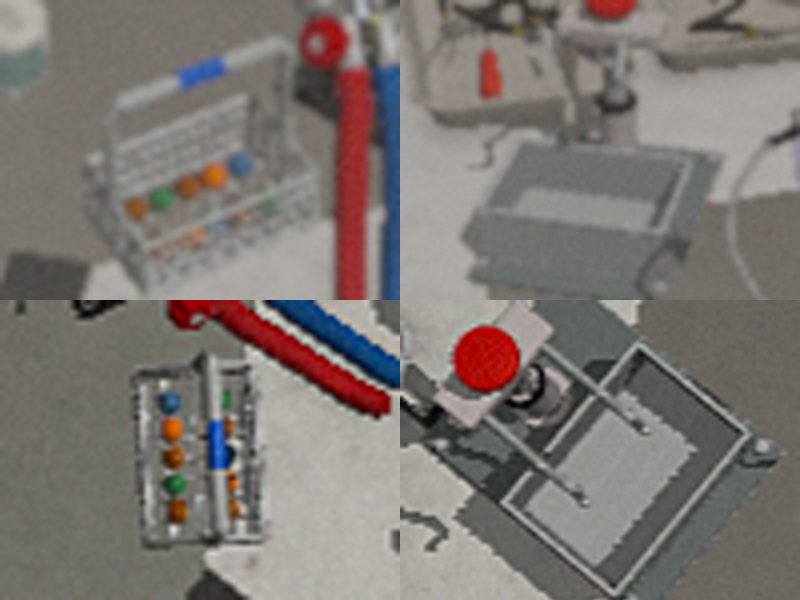

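```bash
cat > m2.py <<'E'
from h import *
S=load('s0');T=load('t0'); np.set_printoptions(precision=4,suppress=True)
print('grip',tri([(S,(267,222)),(T,(305.2,209.7))]))
print('barA',tri([(S,(250.6,228)),(T,(305.6,228))])); print('barB',tri([(S,(284,216.4)),(T,(303.6,192))]))
k=tri([(S,(242.2,121.8)),(T,(156.2,166.3))]);print('knob',k, onz(T,(156.2,166.3),.205))
a,b=onz(T,(196.2,184),.216),onz(T,(180.5,201.5),.216);print('tips',a,b,np.linalg.norm(a-b),(a+b)/2)
r=np.array([onz(T,p,.068) for p in((195.7,163.2),(222,186.2),(188,224),(162,202))]);print('rim',r,r.mean(0))
print([np.linalg.norm(r[i]-r[i-1]) for i in range(4)])
for n,e in(('tank',r.mean(0)[:2]-onz(T,(156.2,166.3),.205)[:2]),('tips',((a+b)/2-k[0])[:2]),('perp',(a-b)[:2]),('e1',(r[0]-r[3])[:2]),('e2',(r[1]-r[0])[:2]),):print(n,np.linalg.norm(e),np.degrees(np.arctan2(e[1],e[0])))
E
python3 m2.py
```

```text
grip (array([ 0.4799, -0.1585,  0.1255]), [np.float64(0.0009258825346043619), np.float64(0.0009258825346043282)])
barA (array([ 0.4256, -0.1585,  0.1265]), [np.float64(0.0034036547013063375), np.float64(0.0034036547013063198)])
barB (array([ 0.5362, -0.1563,  0.1206]), [np.float64(0.0014402688326353023), np.float64(0.0014402688326353643)])
knob (array([0.6127, 0.285 , 0.2039]), [np.float64(6.396271872884121e-05), np.float64(6.396271872874885e-05)]) [0.6124 0.2847 0.205 ]
tips [0.5555 0.1657 0.216 ] [0.5057 0.2116 0.216 ] 0.06779735915979739 [0.5306 0.1886 0.216 ]
rim [[0.6444 0.1893 0.068 ]
 [0.5661 0.1039 0.068 ]
 [0.4453 0.2163 0.068 ]
 [0.519  0.3006 0.068 ]] [0.5437 0.2025 0.068 ]
[np.float64(0.167744602641461), np.float64(0.11583189136322408), np.float64(0.16496552798256767), np.float64(0.11202796562322097)]
tank 0.10714820800386908 -129.90508301327014
tips 0.12655529728822246 -130.42806911448525
perp 0.06779735915979739 -42.66503624685082
e1 0.167744602641461 -41.60498039518531
e2 0.11583189136322408 -132.5398023007539
```

The measurements agree with the given sizes:

| Quantity | Measured | Check |
|---|---|---|
| Grip point | (0.480, -0.158, 0.12) | Bar about 110 mm long, along world x |
| Knob | (0.613, 0.285, 0.204) | |
| Tips | 67.8 mm apart | 68 mm given |
| Hook direction | about -131° | |
| Seat | about (0.544, 0.2045) | |

I'll approach above the basket.

Call:
drive_tool --deltas '[{"hand": 1, "offset": [1, -4, 4], "angular": [0, 0, 5]}, {"hand": 1, "offset": [3, -10, 7], "angular": [0, 0, 10]}, {"hand": 1, "offset": [5, -16, 7], "angular": [0, 0, 15]}, {"hand": 1, "offset": [7, -22, 7], "angular": [0, 0, 21]}, {"hand": 1, "offset": [9, -28, 7], "angular": [0, 0, 21]}, {"hand": 1, "offset": [11, -34, 7], "angular": [0, 0, 21]}, {"hand": 1, "offset": [12.5, -40, 7], "angular": [0, 0, 21]}, {"hand": 1, "offset": [12.5, -40, 7], "angular": [0, 0, 21]}]'

```text
time: 1.1
tool_pos: [0.3605, 0.2295, 0.301]
tcp_rot: [-0.009, 3.141, -0.001]
wrist_force: [0.5, 0.9, 0.1]
width: 0.999
```

Call:
drive_tool --deltas '[{"hand": 1, "offset": [2, -5, 0], "angular": [0, 0, 0]}, {"hand": 1, "offset": [4, -11, 0], "angular": [0, 0, 0]}, {"hand": 1, "offset": [6, -17, 0], "angular": [0, 0, 0]}, {"hand": 1, "offset": [8, -23, 0], "angular": [0, 0, 0]}, {"hand": 1, "offset": [10, -29, 0], "angular": [0, 0, 0]}, {"hand": 1, "offset": [12, -35, 0], "angular": [0, 0, 0]}, {"hand": 1, "offset": [12, -39, 0], "angular": [0, 0, 0]}, {"hand": 1, "offset": [12, -39, 0], "angular": [0, 0, 0]}]'

```text
time: 2.1
tool_pos: [0.4805, -0.1591, 0.3004]
tcp_rot: [0.011, -3.14, -0.001]
wrist_force: [-0.2, 0.3, -1.2]
width: 1.001
```

```bash
python3 - <<'E'
from h import *
c=cap('wrist','w0'); s=bot.read_state(); print(s['time'],s['q'],s['tool_pos'],s['tcp_rot'],s['wrist_force']); print(-c['R'].T@c['t'],c['R'][2])
for X in((.48,-.158,.12),(.426,-.158,.12)):print(proj(c,X))
E
```

```text
2.15 [-3.66701310e-01 -9.64365363e-02  1.86608055e+00  8.58413898e-04
  1.37355854e+00 -1.94631949e+00] [ 0.48037146 -0.15751083  0.30050214] [ 1.35868233e-02 -3.14036745e+00 -2.14830370e-03] [-0.3572798   0.06954398  0.47093047]
[ 0.41330598 -0.16023439  0.44347703] [ 0.26549884  0.00192437 -0.96410926]
[258.41930991 168.09412245]
[258.88479679 111.11872506]
```

View pics/w0.png

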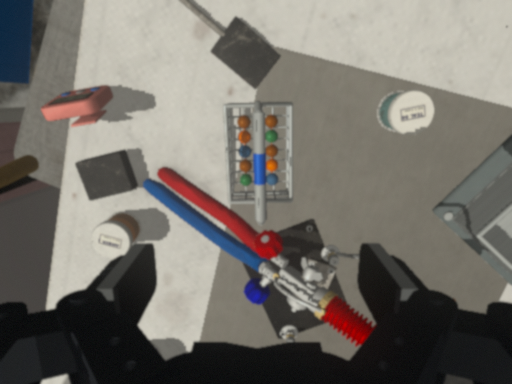

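The wrist view shows the sleeve at (259,168), against a predicted (258,168). The bar runs from (258,103) to (261,221). The hoses are clear of the jaws. I'll refine with three views.

```bash
cat >> m.py <<'E'
W=load('w0'); print('W'); [print(b) for b in blob(W,(245,140,275,200),blue)]
E
python3 m.py | sed -n '/W/,$p'; python3 - <<'E'
from h import *
S=load('s0');T=load('t0');W=load('w0')
print(tri([(S,(267,222)),(T,(305.2,209.7)),(W,(259.3,168))]))
for z in(.12,.125):
  a,b=onz(W,(258.2,104),z),onz(W,(261,220.5),z);print(a,b,np.degrees(np.arctan2(*(b-a)[1::-1])),np.linalg.norm(b-a),onz(W,(259.3,168),z))
E
```

```text
W
(array([259.22611465, 168.78980892]), np.int32(314), array([254, 154,  12,  30]))
(array([ 0.47964778, -0.15795742,  0.12504282]), [np.float64(0.0014242078540302548), np.float64(0.0006118948342309444), np.float64(0.001085468049124044)])
[ 0.41958596 -0.15868736  0.12      ] [ 0.53417508 -0.15494616  0.12      ] 1.8699753405438908 0.11465016888375568 [ 0.47990111 -0.15714434  0.12      ]
[ 0.41948889 -0.15871127  0.125     ] [ 0.5323068 -0.1550279  0.125    ] 1.8699753405438868 0.11287801570676814 [ 0.47887175 -0.15719211  0.125     ]
```

Call:
drive_tool --deltas '[{"hand": 1, "offset": [0, 0, -5], "angular": [0, 0, 1]}, {"hand": 1, "offset": [0, 0, -10], "angular": [0, 0, 1]}, {"hand": 1, "offset": [0, 0, -14], "angular": [0, 0, 1]}, {"hand": 1, "offset": [0, 0, -17], "angular": [0, 0, 1]}, {"hand": 1, "offset": [0, 0, -19.8], "angular": [0, 0, 1]}, {"hand": 1, "offset": [0, 0, -19.8], "angular": [0, 0, 1]}, {"hand": 0.5, "offset": [0, 0, -19.8], "angular": [0, 0, 1]}, {"hand": 0.3, "offset": [0, 0, -19.8], "angular": [0, 0, 1]}]' --force 50

```text
time: 3.15
tool_pos: [0.4816, -0.1573, 0.1051]
tcp_rot: [-0.045, 3.138, -0.002]
wrist_force: [-0.7, -0.4, -0.1]
width: 0.607
```

Call:
drive_tool --deltas '[{"hand": 0.2, "offset": [0, 0, 0], "angular": [0, 0, 0]}, {"hand": 0.1, "offset": [0, 0, 0], "angular": [0, 0, 0]}, {"hand": 0, "offset": [0, 0, 0], "angular": [0, 0, 0]}, {"hand": 0, "offset": [0, 0, 0], "angular": [0, 0, 0]}, {"hand": 0, "offset": [0, 0, 0], "angular": [0, 0, 0]}, {"hand": 0, "offset": [0, 0, 0], "angular": [0, 0, 0]}, {"hand": 0, "offset": [0, 0, 0], "angular": [0, 0, 0]}, {"hand": 0, "offset": [0, 0, 0], "angular": [0, 0, 0]}]'

```text
time: 4.15
tool_pos: [0.4806, -0.1574, 0.1041]
tcp_rot: [-0.044, 3.14, -0.0]
wrist_force: [-1.1, 1.6, 6.5]
width: 0.123
```

Call:
drive_tool --deltas '[{"hand": 0, "offset": [0, 0, 1], "angular": [0, 0, 0]}, {"hand": 0, "offset": [0, 0, 3], "angular": [0, 0, 0]}, {"hand": 0, "offset": [0, 0, 6], "angular": [0, 0, 0]}, {"hand": 0, "offset": [0, 0, 10], "angular": [0, 0, 0]}, {"hand": 0, "offset": [0, 0, 14], "angular": [0, 0, 0]}, {"hand": 0, "offset": [0, 0, 18], "angular": [0, 0, 0]}, {"hand": 0, "offset": [0, 0, 19], "angular": [0, 0, 0]}, {"hand": 0, "offset": [0, 0, 19], "angular": [0, 0, 0]}]'

```text
time: 5.15
tool_pos: [0.48, -0.1573, 0.2929]
tcp_rot: [-0.044, 3.141, -0.0]
wrist_force: [0.3, -0.6, -2.5]
width: 0.116
```

```bash
python3 - <<'E'
from h import *
s=bot.read_state(); print(s['time'],s['tool_pos'],s['tcp_rot'],s['wrist_force'],s['width'])
E
```

```text
5.15 [ 0.48000162 -0.15732162  0.29293144] [-4.41632796e-02  3.14122577e+00 -1.82254189e-04] [ 0.30830846 -0.63558979 -2.51959269] 0.11605965415023314
```

Call:
drive_tool --deltas '[{"hand": 0, "offset": [0, 2, 0], "angular": [0, 0, -3]}, {"hand": 0, "offset": [0, 6, 0], "angular": [0, 0, -10]}, {"hand": 0, "offset": [0, 11, -1], "angular": [0, 0, -18]}, {"hand": 0, "offset": [0, 16, -3], "angular": [0, 0, -26]}, {"hand": 0, "offset": [0, 21, -5], "angular": [0, 0, -34]}, {"hand": 0, "offset": [0, 26, -6.5], "angular": [0, 0, -41]}, {"hand": 0, "offset": [0, 28.7, -7.1], "angular": [0, 0, -43]}, {"hand": 0, "offset": [0, 28.7, -7.1], "angular": [0, 0, -43]}]'

```text
time: 6.15
tool_pos: [0.4776, 0.1309, 0.2185]
tcp_rot: [-1.103, -2.936, 0.005]
wrist_force: [-0.4, -0.6, -1.3]
width: 0.117
```

```bash
python3 - <<'E'
from h import *
s=bot.read_state(); print(s['time'],s['tool_pos'],s['tcp_rot'],s['q'],s['wrist_force'],s['width'])
a=cap('scene','s1');b=cap('top','t1');w=cap('wrist','w1')
def cr(c,u,v,w=100,h=76,k=4): return cv2.resize(c['frame'][v-h//2:v+h//2,u-w//2:u+w//2],None,fx=k,fy=k,interpolation=cv2.INTER_CUBIC)[:300]
p=proj(a,(.5,.16,.2)).astype(int);q=proj(b,(.52,.18,.2)).astype(int); print(p,q)
cv2.imwrite('pics/c1.png',np.vstack([np.hstack([cr(a,*p),cr(b,*q)]),np.hstack([cv2.resize(w['frame'],(400,300)),np.zeros((300,400,3),np.uint8)])]))
E
```

```text
6.15 [0.47763452 0.13091271 0.21849742] [-1.10314049 -2.93556091  0.00538053] [ 2.17094251e-01 -6.66859539e-02  1.98938023e+00  1.85604559e-04
  1.22546163e+00 -6.34847614e-01] [-0.35240649 -0.63716251 -1.29663723] 0.11681905341845623
[227 145] [192 196]
```

View pics/c1.png

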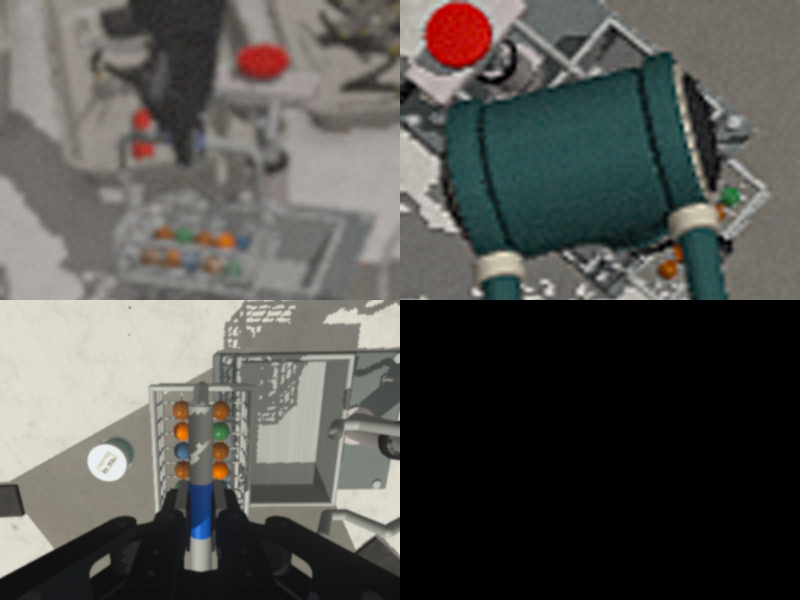

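The wrist view shows the basket held level and both hooks to its right, with tips near (433,166) and (420,278) in full-frame pixels. I'll look closer for the alignment.

```bash
python3 - <<'E'
from h import *
w=load('w1'); cv2.imwrite('pics/w1c.png',cv2.resize(w['frame'][90:360,240:512],None,fx=2.2,fy=2.2,interpolation=cv2.INTER_CUBIC))
for n,x in(('tipmid',(.5306,.1886,.216)),('A',(.5555,.1657,.216)),('B',(.5057,.2116,.216))):print(n,proj(w,x))
E
```

```text
tipmid [425.01794951 243.80634937]
A [414.53733009 306.62043775]
B [436.94119028 173.34336165]
```

View pics/w1c.png

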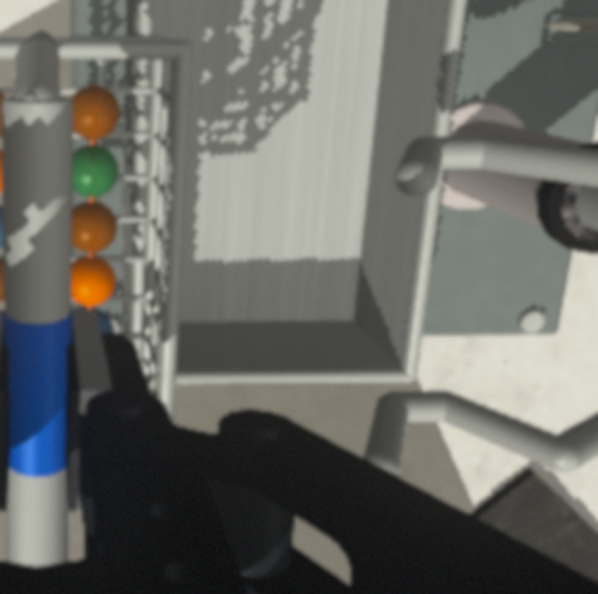

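```bash
python3 - <<'E'
from h import *
np.set_printoptions(precision=4,suppress=True)
w=load('w1');T=load('t0'); f=lambda p:(240+p[0]/2.2,90+p[1]/2.2)
ang=lambda a,b:np.degrees(np.arctan2(*(b-a)[1::-1]))
print('tipB z.216',onz(w,f((410,178)),.216),onz(w,f((404,183)),.216), 'tri',tri([(w,f((408,178))),(T,(180.5,201.5))]))
print('seatB z.187',onz(w,f((435,152)),.187), 'A', onz(w,f((410,402)),.187))
print('rim',ang(onz(w,f((412,378)),.068),onz(w,f((175,380)),.068)),ang(onz(w,f((461,0)),.068),onz(w,f((412,375)),.068)), onz(w,f((413,377)),.068))
for z in(.233,.238):
  a,b=onz(w,f((38,80)),z),onz(w,f((38,560)),z);print('bar',a,b,ang(a,b),'sleeve',onz(w,f((38,397)),z))
E
```

```text
tipB z.216 [0.5017 0.2087 0.216 ] [0.5018 0.2072 0.216 ] tri (array([0.5068, 0.2124, 0.205 ]), [np.float64(0.0013422413411416955), np.float64(0.0013422413411417525)])
seatB z.187 [0.5147 0.2236 0.187 ] A [0.5663 0.182  0.187 ]
rim -130.684593740388 -40.49850309827657 [0.6499 0.1954 0.068 ]
bar [0.4366 0.1663 0.233 ] [0.5103 0.1016 0.233 ] -41.31670406628045 sleeve [0.4821 0.1263 0.233 ]
bar [0.4363 0.1666 0.238 ] [0.5071 0.1043 0.238 ] -41.316704066280465 sleeve [0.4801 0.1281 0.238 ]
```

Call:
drive_tool --deltas '[{"hand": 0, "offset": [0.3, 0.4, 0.3], "angular": [0, 0, 0]}, {"hand": 0, "offset": [1.3, 1.5, 0.3], "angular": [0, 0, 0]}, {"hand": 0, "offset": [2.3, 2.7, 0.3], "angular": [0, 0, 0]}, {"hand": 0, "offset": [3.4, 4.0, 0.3], "angular": [0, 0, 0]}, {"hand": 0, "offset": [4.5, 5.3, 0.3], "angular": [0, 0, 0]}, {"hand": 0, "offset": [5.6, 6.6, 0.3], "angular": [0, 0, 0]}, {"hand": 0, "offset": [6.4, 7.5, 0.3], "angular": [0, 0, 0]}, {"hand": 0, "offset": [6.4, 7.5, 0.3], "angular": [0, 0, 0]}]'

```text
time: 7.3
tool_pos: [0.5446, 0.2054, 0.2251]
tcp_rot: [-1.109, -2.939, 0.0]
wrist_force: [-0.1, -0.3, -1.4]
width: 0.121
```

```bash
python3 - <<'E'
from h import *
s=bot.read_state(); print(s['time'],s['tool_pos'],s['wrist_force'])
a=cap('scene','s2');w=cap('wrist','w2')
p=proj(a,(.54,.2,.19)).astype(int);u,v=p
c=cv2.resize(a['frame'][v-38:v+38,u-34:u+34],None,fx=5.26,fy=5.26,interpolation=cv2.INTER_CUBIC)[:400]
d=cv2.resize(w['frame'][100:356,180:436],(400,400)); print(p)
cv2.imwrite('pics/c2.png',np.hstack([c[:396],d[:396]]))
E
```

```text
7.3 [0.54459578 0.20542801 0.22508437] [-0.11698561 -0.3249719  -1.38496923]
[233 140]
```

View pics/c2.png

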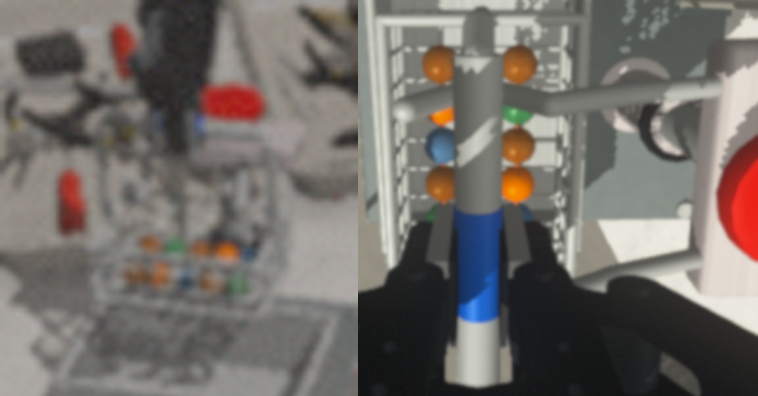

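The wrist crop shows the hook passing under the bar, with the tip at (405,112), the hump at (545,105) and the bar at 478 midway between them. I'll lower it.

Call:
drive_tool --deltas '[{"hand": 0, "offset": [0, 0, -0.8], "angular": [0, 0, 0]}, {"hand": 0, "offset": [0, 0, -1.6], "angular": [0, 0, 0]}, {"hand": 0, "offset": [0, 0, -2.4], "angular": [0, 0, 0]}, {"hand": 0, "offset": [0, 0, -3.1], "angular": [0, 0, 0]}, {"hand": 0, "offset": [0, 0, -3.7], "angular": [0, 0, 0]}, {"hand": 0, "offset": [0, 0, -4.1], "angular": [0, 0, 0]}, {"hand": 0, "offset": [0, 0, -4.4], "angular": [0, 0, 0]}, {"hand": 0, "offset": [0, 0, -4.4], "angular": [0, 0, 0]}]'

```text
time: 8.4
tool_pos: [0.544, 0.2047, 0.1811]
tcp_rot: [-1.11, -2.939, 0.0]
wrist_force: [0.1, -0.5, -2.4]
width: 0.122
```

```bash
python3 - <<'E'
from h import *
s=bot.read_state(); print(s['time'],s['tool_pos'],s['wrist_force'])
E
```

```text
8.4 [0.5440369  0.20473093 0.18110137] [ 0.14205218 -0.48007334 -2.36228613]
```

Not in contact yet, so I'll go a few mm at a time and watch the force.

Call:
drive_tool --deltas '[{"hand": 0, "offset": [0, 0, -0.2], "angular": [0, 0, 0]}, {"hand": 0, "offset": [0, 0, -0.3], "angular": [0, 0, 0]}, {"hand": 0, "offset": [0, 0, -0.3], "angular": [0, 0, 0]}]'

```text
time: 8.78
tool_pos: [0.5441, 0.2047, 0.1783]
tcp_rot: [-1.11, -2.939, 0.0]
wrist_force: [0.4, -0.8, -2.0]
width: 0.12
```

Call:
drive_tool --deltas '[{"hand": 0, "offset": [0, 0, -0.2], "angular": [0, 0, 0]}, {"hand": 0, "offset": [0, 0, -0.3], "angular": [0, 0, 0]}, {"hand": 0, "offset": [0, 0, -0.3], "angular": [0, 0, 0]}]'

```text
time: 9.15
tool_pos: [0.5445, 0.2048, 0.176]
tcp_rot: [1.11, 2.938, 0.001]
wrist_force: [-1.6, -0.5, 2.1]
width: 0.122
```

Contact: the force rose by about 4 N at the expected height, so I'll release.

Call:
drive_tool --deltas '[{"hand": 0.2, "offset": [0, 0, 0], "angular": [0, 0, 0]}, {"hand": 0.3, "offset": [0, 0, 0], "angular": [0, 0, 0]}, {"hand": 0.4, "offset": [0, 0, 0], "angular": [0, 0, 0]}, {"hand": 0.45, "offset": [0, 0, 0], "angular": [0, 0, 0]}, {"hand": 0.45, "offset": [0, 0, 0], "angular": [0, 0, 0]}, {"hand": 0.45, "offset": [0, 0, 0], "angular": [0, 0, 0]}]'

```text
time: 9.9
tool_pos: [0.5441, 0.2047, 0.1753]
tcp_rot: [-1.11, -2.939, -0.0]
wrist_force: [-0.3, 0.2, -0.5]
width: 0.449
```

```bash
python3 - <<'E'
from h import *
s=bot.read_state(); print(s['time'],s['tool_pos'],s['wrist_force'],s['width'])
w=cap('wrist','w3'); cv2.imwrite('pics/c3.png',w['frame'])
E
```

```text
9.9 [0.54413537 0.20473907 0.17527075] [-0.27772988  0.15507107 -0.47114151] 0.4486290463445073
```

View pics/c3.png

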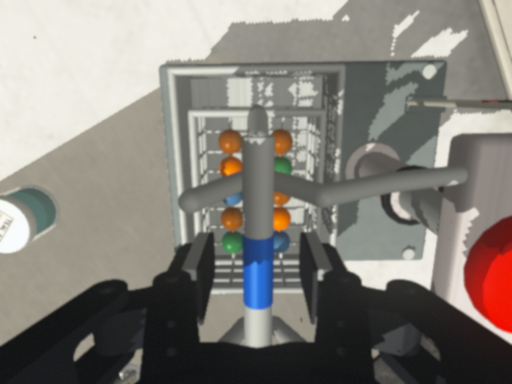

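The basket hangs between the tips (187,200) and the hump (325,195), with the fingers clear of the bar. I'll retract, move over the knob and shut the fingers.

Call:
drive_tool --deltas '[{"hand": 0.45, "offset": [0, 0, 1], "angular": [0, 0, 0]}, {"hand": 0.45, "offset": [0, 0, 3], "angular": [0, 0, 0]}, {"hand": 0.45, "offset": [0, 0, 6], "angular": [0, 0, 0]}, {"hand": 0.3, "offset": [0, 0, 10], "angular": [0, 0, 0]}, {"hand": 0.1, "offset": [0, 0, 12], "angular": [0, 0, 0]}, {"hand": 0, "offset": [3, 3.5, 12], "angular": [0, 0, 0]}, {"hand": 0, "offset": [6.8, 8.0, 12], "angular": [0, 0, 0]}, {"hand": 0, "offset": [6.8, 8.0, 12], "angular": [0, 0, 0]}]'

```text
time: 10.95
tool_pos: [0.6134, 0.2871, 0.2931]
tcp_rot: [-1.106, -2.938, 0.002]
wrist_force: [-0.3, -1.5, -0.1]
width: 0.0
```

```bash
python3 - <<'E'
from h import *
s=bot.read_state(); print(s['time'],s['tool_pos'],s['wrist_force'],s['width'])
a=cap('scene','s4');w=cap('wrist','w4')
u,v=proj(a,(.56,.22,.18)).astype(int); X0=(u-40,v-38); print(X0)
c=cv2.resize(a['frame'][v-38:v+38,u-40:u+40],(400,380),interpolation=cv2.INTER_CUBIC)
d=cv2.resize(w['frame'],(400,300)); d=np.vstack([d,np.zeros((80,400,3),np.uint8)])
cv2.imwrite('pics/c4.png',np.hstack([c,d]))
E
```

```text
10.95 [0.61335295 0.28712633 0.29314945] [-0.29453215 -1.46042832 -0.10992707] 0.0003806710969237532
(np.int64(196), np.int64(100))
```

View pics/c4.png

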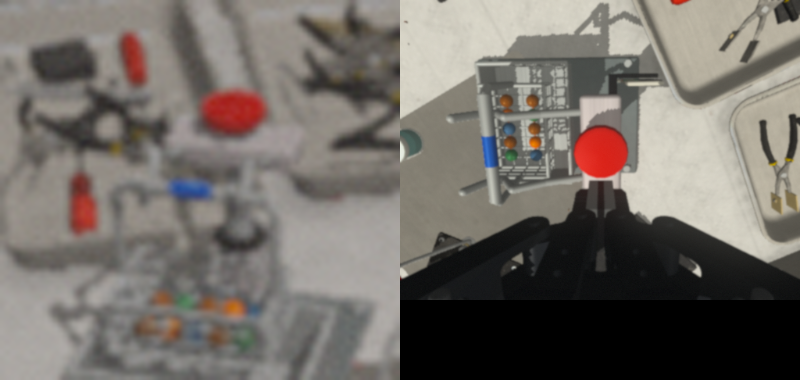

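The scene view shows the basket hanging upright with the sleeve at about (234,138). In the wrist view the knob is centred just ahead of the shut fingers. I'll check its centre and then press.

```bash
cat > k.py <<'E'
import sys; from h import *
def red(c,r):
    u0,v0,u1,v1=r; h=cv2.cvtColor(c['frame'][v0:v1,u0:u1],cv2.COLOR_BGR2HSV).astype(int)
    m=(((h[...,0]<8)|(h[...,0]>172))&(h[...,1]>150)&(h[...,2]>70)).astype(np.uint8); n,l,s,ce=cv2.connectedComponentsWithStats(m)
    i=1+s[1:,4].argmax(); return ce[i]+[u0,v0],s[i]
def blue(c,r):
    u0,v0,u1,v1=r; h=cv2.cvtColor(c['frame'][v0:v1,u0:u1],cv2.COLOR_BGR2HSV).astype(int)
    m=((h[...,0]>100)&(h[...,0]<130)&(h[...,1]>130)&(h[...,2]>50)); v,u=np.nonzero(m); return u.mean()+u0,v.mean()+v0,len(u)
E
python3 - <<'E'
from k import *
w=load('w4');p,s=red(w,(200,120,320,300));print(p,s,onz(w,p,.21));a=load('s4');print(blue(a,(215,125,250,150)),red(a,(225,112,260,130)))
for t in(0,.04):print(proj(a,(.544,.2047,.195-t)),proj(a,(.613,.285,.204-t)))
E
```

```text
[256.55593125 193.94449141] [  22   41   70   66 3549] [0.61054522 0.28622817 0.21      ]
(np.float64(233.76923076923077), np.float64(137.53846153846155), 13) (array([242.16901408, 121.84507042]), array([12,  7, 12,  7, 71], dtype=int32))
[234.09287884 138.08776785] [242.25353252 121.75253705]
[234.79777772 147.90330068] [242.7696249  131.32297421]
```

Call:
drive_tool --deltas '[{"hand": 0, "offset": [0, -0.1, -3], "angular": [0, 0, 0]}, {"hand": 0, "offset": [0, -0.1, -6], "angular": [0, 0, 0]}, {"hand": 0, "offset": [0, -0.1, -7.5], "angular": [0, 0, 0]}, {"hand": 0, "offset": [0, -0.1, -8], "angular": [0, 0, 0]}, {"hand": 0, "offset": [0, -0.1, -8], "angular": [0, 0, 0]}]'

```text
time: 11.68
tool_pos: [0.6124, 0.2835, 0.2162]
tcp_rot: [1.11, 2.938, 0.001]
wrist_force: [-0.7, -0.4, -0.2]
width: 0.001
```

The knob hasn't moved from rest and the sleeve is at the seat's projection. I'll press slowly.

Call:
drive_tool --deltas '[{"hand": 0, "offset": [0, 0, -0.5], "angular": [0, 0, 0]}, {"hand": 0, "offset": [0, 0, -0.9], "angular": [0, 0, 0]}, {"hand": 0, "offset": [0, 0, -1.3], "angular": [0, 0, 0]}, {"hand": 0, "offset": [0, 0, -1.7], "angular": [0, 0, 0]}, {"hand": 0, "offset": [0, 0, -2.1], "angular": [0, 0, 0]}, {"hand": 0, "offset": [0, 0, -2.5], "angular": [0, 0, 0]}, {"hand": 0, "offset": [0, 0, -2.5], "angular": [0, 0, 0]}]'

```text
time: 12.55
tool_pos: [0.613, 0.284, 0.1911]
tcp_rot: [1.109, 2.937, 0.002]
wrist_force: [0.7, -0.7, 6.9]
width: -0.003
```

```bash
python3 - <<'E'
from k import *
s=bot.read_state(); print(s['time'],s['tool_pos'],s['wrist_force']); a=cap('scene','s5'); print(blue(a,(215,125,250,155)),red(a,(225,112,260,140)))
for t in(0,.02,.04):print(proj(a,(.544,.2047,.195-t)),proj(a,(.613,.285,.204-t)))
E
```

```text
12.55 [0.61297809 0.28403729 0.19113994] [ 0.74011565 -0.68901891  6.86403659]
(np.float64(233.84615384615384), np.float64(142.3846153846154), 13) (array([242.57407407, 127.37037037]), array([12, 12, 12,  7, 54], dtype=int32))
[234.09287884 138.08776785] [242.25353252 121.75253705]
[234.44878418 143.04365671] [242.51396723 126.58204842]
[234.79777772 147.90330068] [242.7696249  131.32297421]
```

Travel is about 19 to 20 mm by both the sleeve shift and the TCP. Another 2.1 cm is needed.

Call:
drive_tool --deltas '[{"hand": 0, "offset": [0, 0, -0.4], "angular": [0, 0, 0]}, {"hand": 0, "offset": [0, 0, -0.8], "angular": [0, 0, 0]}, {"hand": 0, "offset": [0, 0, -1.2], "angular": [0, 0, 0]}, {"hand": 0, "offset": [0, 0, -1.6], "angular": [0, 0, 0]}, {"hand": 0, "offset": [0, 0, -1.9], "angular": [0, 0, 0]}, {"hand": 0, "offset": [0, 0, -2.1], "angular": [0, 0, 0]}, {"hand": 0, "offset": [0, 0, -2.1], "angular": [0, 0, 0]}, {"hand": 0, "offset": [0, 0, -2.1], "angular": [0, 0, 0]}]'

```text
time: 13.6
tool_pos: [0.613, 0.2841, 0.1715]
tcp_rot: [1.109, 2.937, 0.003]
wrist_force: [-2.3, -0.5, 10.4]
width: 0.002
```

```bash
python3 - <<'E'
from k import *
s=bot.read_state(); print(s['time'],s['tool_pos'],s['wrist_force']); a=cap('scene','s6'); print(blue(a,(215,125,250,165)),red(a,(225,112,260,150)))
for t in(0,.034,.04,.046):print(t,proj(a,(.544,.2047,.195-t)),proj(a,(.613,.285,.204-t)))
w=cap('wrist','w6');u,v=proj(a,(.57,.22,.14)).astype(int)
c=cv2.resize(a['frame'][v-38:v+38,u-40:u+40],(400,380),interpolation=cv2.INTER_CUBIC)
d=np.vstack([cv2.resize(w['frame'],(400,300)),np.zeros((80,400,3),np.uint8)])
cv2.imwrite('pics/c6.png',np.hstack([c,d]))
E
```

```text
13.6 [0.61299158 0.2840794  0.1714999 ] [-2.32998261 -0.52409685 10.41514154]
(np.float64(234.2), np.float64(147.2), 15) (array([242.7962963 , 131.92592593]), array([12, 17, 12,  7, 54], dtype=int32))
0 [234.09287884 138.08776785] [242.25353252 121.75253705]
0.034 [234.69379338 146.4553459 ] [242.69342134 129.90985254]
0.04 [234.79777772 147.90330068] [242.7696249  131.32297421]
0.046 [234.901158   149.34284404] [242.84541027 132.72834114]
```

View pics/c6.png

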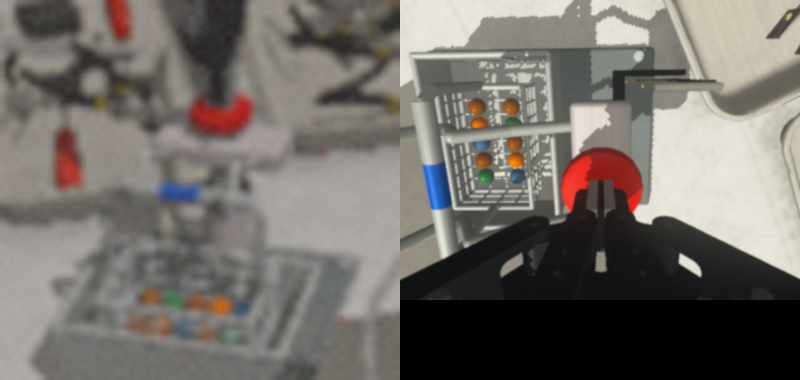

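The sleeve shift gives about 39 mm of travel, the TCP gives 38.5 mm and the force is 10.4 N. The basket is upright inside the tank with gaps all round. I'll hold here, then hand in.

Call:
drive_tool --deltas '[{"hand": 0, "offset": [0, 0, 0], "angular": [0, 0, 0]}, {"hand": 0, "offset": [0, 0, 0], "angular": [0, 0, 0]}, {"hand": 0, "offset": [0, 0, 0], "angular": [0, 0, 0]}, {"hand": 0, "offset": [0, 0, 0], "angular": [0, 0, 0]}, {"hand": 0, "offset": [0, 0, 0], "angular": [0, 0, 0]}, {"hand": 0, "offset": [0, 0, 0], "angular": [0, 0, 0]}, {"hand": 0, "offset": [0, 0, 0], "angular": [0, 0, 0]}, {"hand": 0, "offset": [0, 0, 0], "angular": [0, 0, 0]}]'

```text
time: 14.7
tool_pos: [0.613, 0.2841, 0.1716]
tcp_rot: [1.109, 2.937, 0.003]
wrist_force: [-2.5, -0.7, 10.1]
width: -0.001
```

```bash
python3 - <<'E'
from k import *
s=bot.read_state(); print(s['time'],s['tool_pos'],s['wrist_force'],abs(s['joint_vel']).max()); a=cap('scene','s7'); print(blue(a,(215,125,250,165)),red(a,(225,112,260,150))[0])
if .166<s['tool_pos'][2]<.1745 and s['wrist_force'][2]>6: print(bot.finish_job())
E
```

```text
14.7 [0.61301098 0.28406757 0.17155343] [-2.4695272  -0.66193138 10.11249182] 0.0033593590713655915
(np.float64(234.0), np.float64(147.26666666666665), 15) [242.96078431 131.92156863]
the job is handed in; nothing more can be done
None
```

The basket hangs from both hooks, let go. I handed the job in at 14.7 s, with the shut fingers still holding the red knob down at about 39 mm of travel; no verdict came back.

- **Before pressing:** the knob was still up, at the same image position as at the start, and the basket hung upright at the seat.
- **At hand-in:** the arm was still, pressing with about 10.1 N where about 11 N was expected. Travel was 38.5 mm from the tool height and about 39.5 mm from the blue sleeve's shift in the image. Both are inside the 34 to 46 mm band.
- **Disagreements:** the basket bar's height measured 0.125 m against the 0.120 m given. Estimates of the stand's direction differed by 2 to 3°. Both were within the hook's tolerance.
- **Not checked directly:** I did not read the pointer against the scale. That the basket hangs clear of the tank rests only on the last pictures and the press force. I kept clear of the bystanders but did not measure them again at the end.

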